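# Start a shock logger against the strike plate and pin it to its dock

## Task

Pick the shock logger off the sloping feeder slide and, holding it, push its end button against the upright steel strike plate until the button is fully in. Then lay the logger flat along the dock block, tongue hole over the dock hole, let go, and push the locating pin down through both holes until its head rests on the tongue. Leave everything else on the bench where it stands.

Things in the scene. Friction and masses are not known exactly. Their poses are not given: they have to be found in the camera images.
- logger: Shock logger, about 0.3 kg: grey box 100 long (x), 36 wide (y), 40 high (z), aluminium tongue at its -x end, round steel push button at its +x end. Origin: centre of the box's underside, z out of its top. It starts on the slide, x pointing up the slope, z square to the slope, tongue against the stop. Grip it across the 36 mm, above the slide's rails; the box's middle is near its centre of mass.
- logger_hole (a point): Centre of the tongue's hole, at its underside, 75 along -x from the logger's origin. The tongue is flush with the box's underside, 45 long, 36 wide, 10 thick (x from -50 to -95); the through hole is 16 in diameter.
- button (a joint): Travel of the logger's end button in metres: 0 fully out, 0.008 fully in. Moving it takes about 7 N along the logger's x axis plus a little with speed; there is no return spring, it stays where it is pushed.
- button_tip (a point): Centre of the button's end face. The button is 18 in diameter, on the logger's long axis, 20 above its underside; it stands 14 proud of the box when out (64 from the logger's origin along +x) and 6 proud when fully in.
- slide: Fixed wooden feeder slide, footprint 200 x 70, open on top. Its deck rises along its +x (away from the robot) at 30 degrees, with a low stop at the near, low end; deck 75 high at the middle, about 120 at the far end. Side rails stand 6 above the deck, 3 clear of the logger each side. Origin: centre of its footprint on the table; z up.
- strike: Fixed upright steel strike plate bolted to the bench: 80 wide (y), 110 tall, 20 thick (x), on a base 8 thick, with gussets behind (+x). Its front face looks along its own -x, toward the robot. Origin: on the table under the plate's centre, 10 behind the front face.
- strike_face (a point): Point on the middle of the strike plate's front face, 70 above the table.
- dock: Fixed aluminium dock block, 170 long (x), 60 wide (y), flat top 45 above the table, with one vertical through hole 16 in diameter near its -x (near) end at x = -60. Origin: centre of its footprint on the table. The logger lies along it, x with x, tongue hole over dock hole; the logger's origin is then 15 along the dock's +x from the dock's origin.
- dock_hole (a point): Centre of the mouth of the dock's hole, in its top face.
- pin: Steel locating pin, 80 long, upright: shank 12 in diameter and 45 long with a tapered nose (6 across at the tip, taper 10 long), round head 24 in diameter and 35 tall. Origin: centre of the tip; z along the pin towards the head. It starts hanging in the pin block with its head's shoulder on the block's top.
- pin_shoulder (a point): Centre of the underside of the pin's head, 45 above the tip. When home it sits on the tongue's top face, 10 above the dock's top.
- pin_block: Fixed dark wooden block 60 x 60 x 55 tall with a loose upright hole (16 diameter) that stores the pin. Origin: centre of its footprint on the table.
- heat_sink: Black finned aluminium heat sink, 90 x 60 x 38. Bystander, stands loose on the table; origin at the centre of its underside.
- reel_hub: White plastic reel hub, spool 84 diameter, 44 tall. Bystander, stands loose on the table; origin at the centre of its underside.
- bushing: Plain bronze bushing, short tube 50 diameter, 38 tall. Bystander, stands loose on the table; origin at the centre of its underside.
- dip_switch: Blue plastic DIP switch, 55 x 16 x 14. Bystander, stands loose on the table; origin at the centre of its underside.
- carton: Cardboard carton, 90 x 110 x 60. Bystander, stands loose on the table; origin at the centre of its underside.
- brush: Lying hand brush, 170 long. Bystander, stands loose on the table; origin at its middle, near the table.
- jar: Clear jar with black cap, 56 diameter, 70 tall. Bystander, stands loose on the table; origin at the centre of its underside.
Mind the look-alikes: they are no part of the job. There is more than one size of the slide; the one meant has the size given above.

How it is judged (in metres and radians):
On the way, in this order (a step that is already met when the one before it is completed fails the run):
1. the logger has been picked off the slide, its button still out (distance of logger from where it was at the start of the episode above 0.05 m and contact force between logger and slide below 0.1 N and contact force between the fingers and logger above 1 N and value of joint button below 0.003 m), for 0.1 s.
2. the held logger's button is pushed in against the strike plate (value of joint button above 0.0065 m and contact force between logger and strike above 1 N and contact force between the fingers and logger above 1 N), for 0.05 s.
3. the logger lies released on the dock with its hole over the dock's hole, the pin not yet in (horizontal distance between logger_hole and dock_hole below 0.005 m and z of logger_hole in the frame of dock below 0.049 m and angle between logger's own z axis and vertical below 0.1 rad and angle between the x axis of logger and the x axis of dock, either way round below 0.17 rad and x of logger in the frame of dock above 0 m and contact force between the fingers and logger below 0.1 N and horizontal distance between pin_shoulder and dock_hole above 0.05 m), for 0.2 s.
4. the pin is through both holes, its head on the tongue (horizontal distance between pin_shoulder and dock_hole below 0.005 m and z of pin_shoulder in the frame of dock between 0.05 and 0.0585 m and angle between pin's own z axis and vertical below 0.12 rad), for 0.1 s.
At the end, for the whole second after the job is handed in: Button in over 6.5 mm; logger flat on the dock (6 deg) and along it (10 deg, box to the far end), tongue hole within 5 mm of the dock hole; pin upright (7 deg) in both holes, shoulder within 3.5 mm of the tongue top; both at rest; no bystander moved 30 mm (all of step 4 and horizontal distance between logger_hole and dock_hole below 0.005 m and z of logger_hole in the frame of dock below 0.049 m and angle between logger's own z axis and vertical below 0.1 rad and angle between the x axis of logger and the x axis of dock, either way round below 0.17 rad and x of logger in the frame of dock above 0 m and value of joint button above 0.0065 m and linear speed of each of logger, pin below 0.02 m/s); the robot touches nothing.
It fails at once if a bystander is moved more than 30 mm (distance of any of heat_sink, reel_hub, bushing, dip_switch, carton, brush, jar from where it was at the start of the episode above 0.03 m).
It also fails if it takes over 61 s, if anything falls off the work surface, if the arm or the gripper's body presses on something with over 40 N, if the wrist force passes 120 N, or if a joint passes its speed limit or range.

## Robot

A 6-joint arm with a two-finger parallel gripper is mounted at the origin on the work surface. World frame = base frame: x ahead of the robot, y to its left, z up, the work surface at z = 0. Lengths are in mm, angles in rad, forces in N, time in s.
With the tool pointing down it reaches from about 400 to 825 mm from the base axis. Payload 7 kg.
Tool frame: the origin (TCP) lies at the very end of the fingers, on their centre line; the grasp point (between the pads) lies 19 mm behind it; z points along the fingers, y is the direction in which the jaws open and shut (so a half turn about z gives the same grasp; the last joint's range is limited). The gripper opens to 88 mm and grips with 3 to 60 N. Pads are 19 mm wide; open, the fingers measure 130 mm over their backs; the gripper's body (78 mm by 193 mm) begins 47 mm behind the grasp point.
Start: joints at [-0.907, 0.359, 0.012, 0, -1.224, -0.288], TCP at [247.709, -627.882, 226.561] pointing down, gripper open.
Joint ranges: [-3.07, 3.07], [-1.43, 2.12], [-1.02, 1.25], [-3.03, 1.67], [-3.05, -0], [-3.03, 3.03]. Speed limits (rad/s): [2.39, 2.39, 3.01, 3.14, 3.14, 3.14].

## Interface

Orientations are given as a unit quaternion [x, y, z, w].
In Python, from plant import bot gives the robot as it stands. Calls block until the motion is done:
- bot.move_ptp(position, orientation): joint-space move of the TCP to a pose.
- bot.line_to(position, velocity=150, ori=None): straight line of the TCP; ori=None keeps the orientation; velocity is the mean speed in mm/s.
- bot.move_joints(angles): joint-space move.
- bot.move_gripper(opening, force=None): finger opening in mm; force is the grip in N (None keeps the last); returns when the fingers have stopped.
- bot.pause(seconds).
- bot.solve_ik(position, orientation): joint angles nearest the present ones, or None.
- bot.read_state(): the state.
- bot.camera(name): name is "scene" or "top"; returns the picture (400x640x3 uint8, red, green, blue); there is no depth.
- bot.get_calibration(name): a dict with "fx", "fy", "cx", "cy" (pixels), "view" (4x4, takes a point from world to camera coordinates). Camera axes: x right, y up, looking along -z (the intrinsics and any distortion apply to the point x, -y, -z); pixel columns grow to the right and rows downward; lengths in mm; the calibration is good to about 2 mm. A picture is of the moment at which its call begins. get_calibration takes no time and is no camera call.
A pose or a line that the arm cannot do raises bot.Unreachable and nothing moves.
- bot.close_job(): hands the job in, once; it reports no verdict.
The state is a dict: "t": time; "joint_pos": joint angles; "qvel": joint speeds; "tau": joint torques, N m; "tcp_pos": TCP position; "eef_rot": TCP orientation; "contact_force": force on the tool from outside, world axes, zero at the start; "moment": the same for the moment, N m; "width": finger opening in mm.
Only numpy, scipy, OpenCV 4.12 (cv2) and the standard library are available. Lean on these libraries where they do the work, as an engineer would, in place of code of your own. Each camera call takes 0.05 s, during which the arm holds its last target.

## Working session

There is one attempt and no reset: what is moved stays moved. The work goes in short steps, each a Python script; the robot and the scene stay as the last script left them, time stands still between calls to the robot, and variables do not carry over. Pictures are saved under pics/ and viewed, and the job is handed in when it is done.

```bash
mkdir -p pics; ls; python3 - <<'E'
from plant import bot
import cv2
for n in("scene","top"):
    im=bot.camera(n); cv2.imwrite(f"pics/{n}0.png",im[:,:,::-1]); c=bot.get_calibration(n); print(n,{k:(v if k!='view' else [[round(float(x),4) for x in r] for r in v]) for k,v in c.items()})
print(bot.read_state())
E
```

```text
pics
scene {'fx': 386.7691917049918, 'fy': 386.7691917049918, 'cx': 316.38811630806106, 'cy': 198.4242257420864, 'view': [[0.84, 0.5427, -0.0026, -455.3152], [-0.3008, 0.4695, 0.8301, 82.348], [0.4517, -0.6965, 0.5576, -1406.2217], [0.0, 0.0, 0.0, 1.0]]}
top {'fx': 483.26890318284364, 'fy': 483.26890318284364, 'cx': 327.82998051779646, 'cy': 202.79273997557632, 'view': [[0.0294, -0.9996, -0.0001, -51.585], [0.9939, 0.0292, 0.1061, -542.7234], [-0.106, -0.0032, 0.9944, -1520.9386], [0.0, 0.0, 0.0, 1.0]]}
{'t': 0.1, 'joint_pos': array([-9.06898860e-01,  3.59330147e-01,  1.11710924e-02, -3.28462143e-04,
       -1.22408713e+00, -2.88048589e-01]), 'qvel': array([-0.00229153,  0.00024237,  0.00301167, -0.00032708, -0.00074575,
        0.00057733]), 'tau': array([-1.52336746e-03, -5.84163880e+01,  2.93749166e+01,  7.01550096e+00,
        1.01061471e-02, -5.53364100e-05]), 'tcp_pos': array([ 247.56274188, -627.50460636,  225.71212433]), 'eef_rot': array([-1.86765294e-01,  9.82404283e-01,  7.15107522e-04, -1.94911569e-04]), 'contact_force': array([ 0.72308999, -0.92101645,  0.06644694]), 'moment': array([-0.02427476,  0.0117075 , -0.03407257]), 'width': 88.07052574051714}
```

View pics/scene0.png

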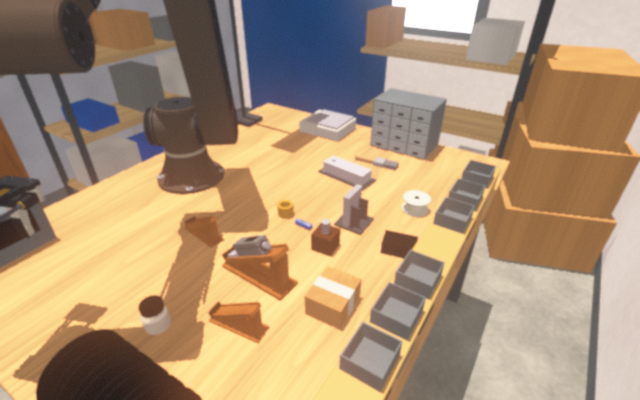

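View pics/top0.png

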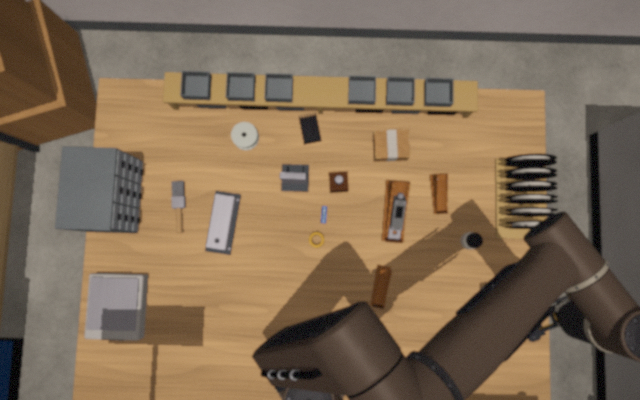

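```bash
cat > h.py <<'E'
import numpy as np, cv2
from scipy.spatial.transform import Rotation as R
from plant import bot
def proj(n,P):
    c=bot.get_calibration(n); V=np.array(c['view']); p=np.atleast_2d(P)@V[:3,:3].T+V[:3,3]
    return np.c_[c['cx']+c['fx']*p[:,0]/-p[:,2], c['cy']-c['fy']*p[:,1]/-p[:,2]]
def back(n,uv,z):
    c=bot.get_calibration(n); V=np.array(c['view']); uv=np.atleast_2d(uv)
    d=np.c_[(uv[:,0]-c['cx'])/c['fx'],-(uv[:,1]-c['cy'])/c['fy'],-np.ones(len(uv))]@V[:3,:3]
    o=-V[:3,:3].T@V[:3,3]; return o+d*((z-o[2])/d[:,2])[:,None]
def crop(src,box,s,out,ov=None):
    im=cv2.imread(src) if isinstance(src,str) else src[:,:,::-1].copy(); x0,y0,x1,y1=box
    c=cv2.resize(im[y0:y1,x0:x1],None,fx=s,fy=s,interpolation=cv2.INTER_CUBIC)
    for col,pts in (ov or []):
        pts=(np.array(pts)-[x0,y0]+.5)*s
        cv2.polylines(c,[np.round(pts).astype(int)],True,col,1)
    cv2.imwrite(out,c)
E
python3 - <<'E'
from h import *
crop("pics/top0.png",(200,120,460,260),3,"pics/t1.png")
crop("pics/scene0.png",(210,150,450,330),3,"pics/s1.png")
print(bot.get_calibration('top').keys(), proj('top',[[0,0,0],[500,0,0]]))
print(back('top',[[397,211],[295,178],[339,181],[222,222]],0))
E
```

```text
dict_keys(['fx', 'fy', 'cx', 'cy', 'view']) [[311.4391721  375.23976966]
 [316.50125498 216.84280018]]
[[ 526.80237547 -261.78837165    0.        ]
 [ 625.78727516   74.67750899    0.        ]
 [ 620.07573522  -70.06815953    0.        ]
 [ 474.15858432  306.77130066    0.        ]]
```

View pics/t1.png

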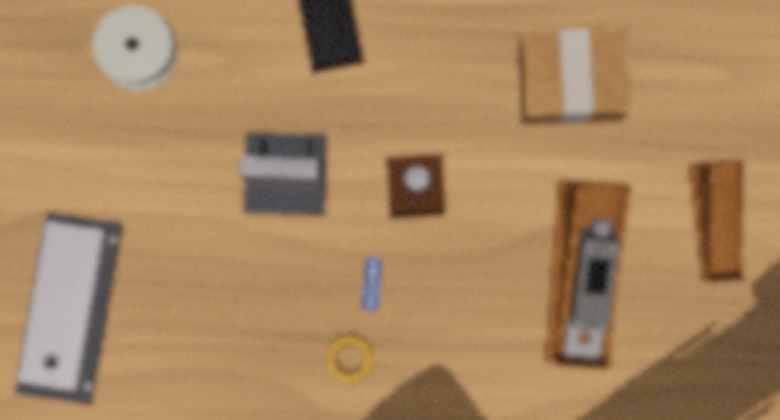

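View pics/s1.png

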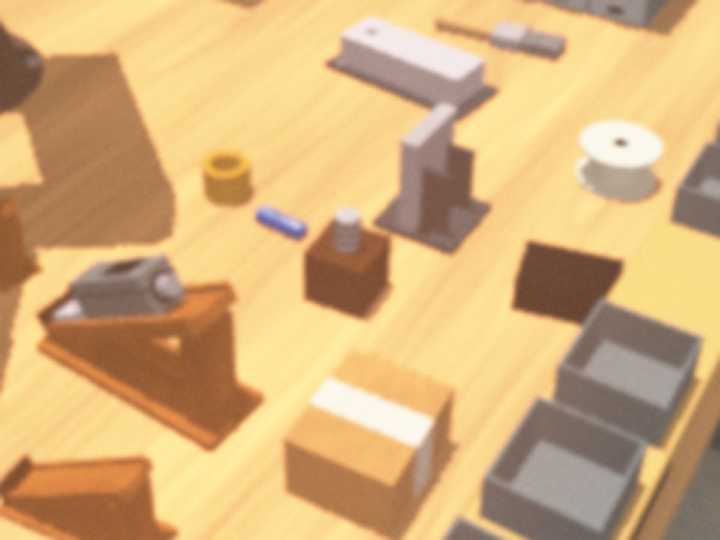

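```bash
python3 - <<'E'
from h import *
for n in("scene","top"):
    a=np.mean([bot.camera(n).astype(float) for _ in range(8)],0); np.save(f"pics/{n}_avg.npy",a)
    cv2.imwrite(f"pics/{n}_avg.png",np.clip(a,0,255).astype(np.uint8)[:,:,::-1])
T="pics/top_avg.png";S="pics/scene_avg.png"
crop(T,(195,180,255,265),7,"pics/t_dock.png")
crop(T,(370,170,420,250),7,"pics/t_slide.png")
crop(T,(275,155,360,200),8,"pics/t_strike.png")
crop(S,(310,150,390,210),9,"pics/s_dock.png")
crop(S,(215,225,305,305),7,"pics/s_slide.png")
crop(S,(300,175,385,260),7,"pics/s_strike.png")
E
```

```text
(no output)
```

View pics/t_dock.png

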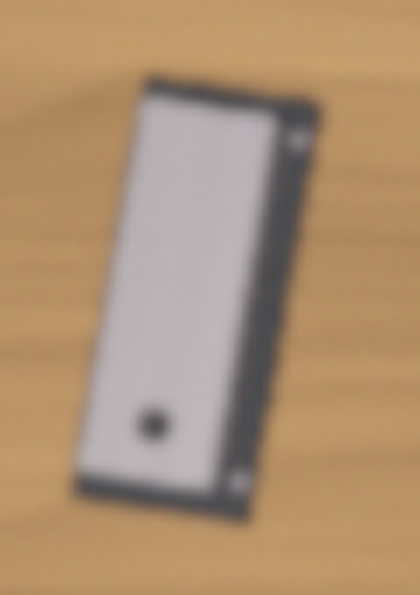

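View pics/t_slide.png

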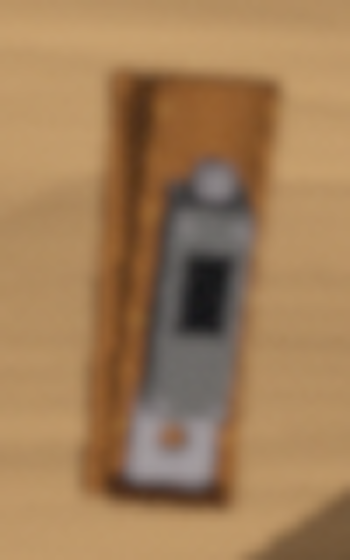

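View pics/t_strike.png

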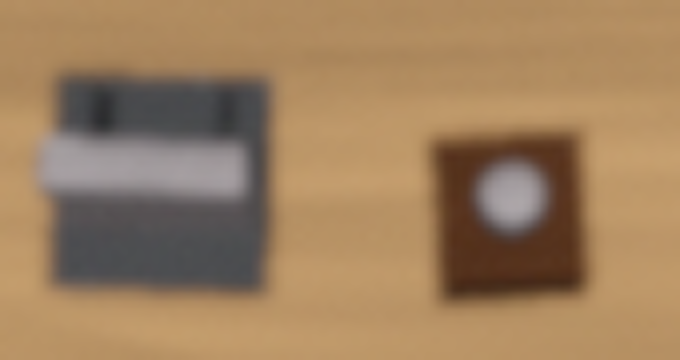

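View pics/s_dock.png

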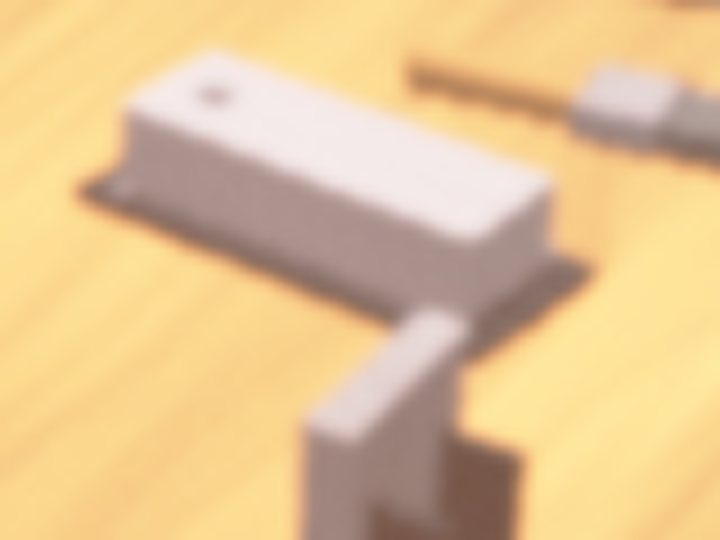

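View pics/s_slide.png

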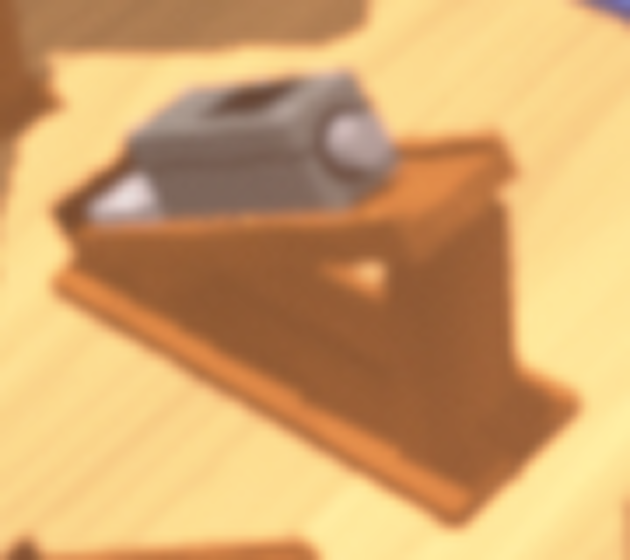

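View pics/s_strike.png

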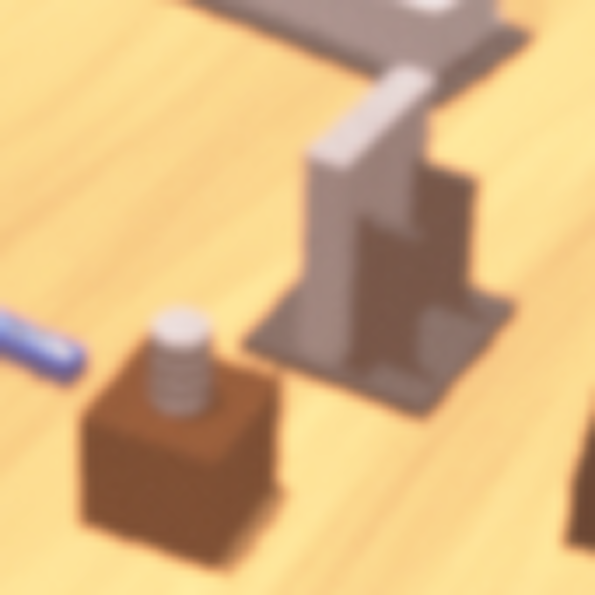

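```bash
cat > fit.py <<'E'
from h import *
from scipy.optimize import least_squares
def px(c,off,s): return (np.array(c,float)+.5)/s-.5+off
def fit(name,local,cam,uv,x0,pitch=0,freez=False):
    local=np.array(local,float);uv=np.array(uv,float);cam=np.array(cam)
    def pts(p):
        return (R.from_euler('z',p[2])*R.from_euler('y',-pitch)).apply(local)+[p[0],p[1],p[3] if freez else 0]
    def f(p):
        P=pts(p);r=np.zeros_like(uv)
        for n in('top','scene'):
            m=cam==n
            if m.any(): r[m]=proj(n,P[m])-uv[m]
        return r.ravel()
    s=least_squares(f,x0,loss='soft_l1'); print(name,np.round(s.x,3)); r=f(s.x).reshape(-1,2)
    for l,c,q in zip(local,cam,r): print('   ',c,l,np.round(q,2))
    return s.x
if __name__=="__main__":
    D=[[85,30,45],[85,-30,45],[-85,-30,45],[-85,30,45],[-60,0,45]]
    fit('dock',D+D,['top']*5+['scene']*5,np.r_[px([[146,95],[280,115],[213,492],[78,470],[153,425]],[195,180],7),px([[553,183],[470,240],[128,108],[215,52],[215,95]],[310,150],9)],[470,300,0])
    D=[[10,40,110],[10,-40,110],[-10,-40,110],[-10,40,110]]
    fit('strike',D+D,['top']*4+['scene']*4,np.r_[px([[42,140],[248,147],[246,197],[40,190]],[275,155],8),px([[432,78],[345,165],[310,155],[402,66]],[300,175],7)],[620,70,0])
    D=[[30,30,55],[30,-30,55],[-30,-30,55],[-30,30,55]]
    fit('block',D+D,['top']*4+['scene']*4,np.r_[px([[435,142],[580,135],[584,275],[445,285]],[275,155],8),px([[280,375],[212,462],[83,412],[158,345]],[300,175],7)],[620,-70,0])
    fit('pin',[[0,0,90]]*2,['top','scene'],np.r_[px([[512,197]],[275,155],8),px([[181,328]],[300,175],7)],[620,-70,0])
    # logger
    L=[[50,-18,40],[50,18,40],[-50,18,40],[-50,-18,40],[64,0,20]]
    M=[[-50,18,40],[-50,-18,40],[50,-18,40],[-95,18,10],[-95,-18,10],[-75,0,10],[64,0,20]]
    fit('logger',L+M,['scene']*5+['top']*7,np.r_[px([[308,130],[350,72],[190,90],[132,138],[370,138]],[215,225],7),px([[150,408],[222,415],[250,215],[128,485],[212,488],[173,437],[215,182]],[370,170],7)],[500,-260,0,70],np.pi/6,True)
    # slide footprint
    fit('slide',[[-100,-35,0],[100,-35,0],[100,35,0]],['scene']*3,px([[58,290],[458,525],[578,405]],[215,225],7),[520,-260,0])
E
python3 fit.py
```

```text
dock [ 4.74487e+02  3.02798e+02 -1.28000e-01]
    top [85. 30. 45.] [0.28 0.01]
    top [ 85. -30.  45.] [-0.3  0.1]
    top [-85. -30.  45.] [-0.33 -0.69]
    top [-85.  30.  45.] [ 0.17 -0.57]
    top [-60.   0.  45.] [ 0.29 -0.51]
    scene [85. 30. 45.] [ 0.27 -0.52]
    scene [ 85. -30.  45.] [-0.34 -0.15]
    scene [-85. -30.  45.] [-1.01 -0.81]
    scene [-85.  30.  45.] [-0.46 -0.47]
    scene [-60.   0.  45.] [-0.15 -0.27]
strike [6.17513e+02 7.44040e+01 6.00000e-03]
    top [ 10.  40. 110.] [-0.22 -0.57]
    top [ 10. -40. 110.] [ 0.17 -0.84]
    top [-10. -40. 110.] [ 0.23 -0.62]
    top [-10.  40. 110.] [-0.2  -0.36]
    scene [ 10.  40. 110.] [ 0.31 -0.41]
    scene [ 10. -40. 110.] [-0.26 -0.08]
    scene [-10. -40. 110.] [-1.49 -0.76]
    scene [-10.  40. 110.] [-1.43 -0.6 ]
block [ 6.14081e+02 -6.68940e+01  6.70000e-02]
    top [30. 30. 55.] [-0.42 -1.08]
    top [ 30. -30.  55.] [ 0.34 -0.91]
    top [-30. -30.  55.] [0.64 0.31]
    top [-30.  30.  55.] [-0.94 -0.23]
    scene [30. 30. 55.] [ 0.44 -0.01]
    scene [ 30. -30.  55.] [ 0.11 -0.03]
    scene [-30. -30.  
[... 160 characters left out ...]
79]
logger [ 5.25135e+02 -2.50845e+02 -3.60000e-02  6.87960e+01]
    scene [ 50. -18.  40.] [-3.2  -0.67]
    scene [50. 18. 40.] [ 1.05 -0.46]
    scene [-50.  18.  40.] [-0.16 -0.08]
    scene [-50. -18.  40.] [-2.    0.63]
    scene [64.  0. 20.] [0.59 0.96]
    top [-50.  18.  40.] [-0.8   1.32]
    top [-50. -18.  40.] [0.57 1.09]
    top [ 50. -18.  40.] [0.53 0.02]
    top [-95.  18.  10.] [-0.01 -1.37]
    top [-95. -18.  10.] [-0.7  -1.05]
    top [-75.   0.  10.] [-0.07  0.28]
    top [64.  0. 20.] [-0.6  -2.52]
slide [ 5.27813e+02 -2.49276e+02 -5.50000e-02]
    scene [-100.  -35.    0.] [-0.8  -0.56]
    scene [100. -35.   0.] [-0.1   0.35]
    scene [100.  35.   0.] [ 0.97 -0.06]
```

```bash
cat > ov.py <<'E'
from h import *
def box(x0,x1,y0,y1,z0,z1):
    b=[[x0,y0],[x1,y0],[x1,y1],[x0,y1]]
    F=[[(*p,z0) for p in b],[(*p,z1) for p in b]]+[[(*p,z0),(*p,z1)] for p in b]
    return F
def circ(c,r,ax):
    a=np.linspace(0,2*np.pi,24,endpoint=False); o=np.zeros((24,3)); i=[k for k in range(3) if k!=ax]
    o[:,i[0]]=r*np.cos(a);o[:,i[1]]=r*np.sin(a); return [o+c]
def logger(btn=0): return box(-50,50,-18,18,0,40)+box(-95,-50,-18,18,0,10)+circ([-75,0,10],8,2)+circ([64-btn,0,20],9,0)
def ov(n,loops,pos,rot,col): return [(col,proj(n,rot.apply(np.array(l,float))+pos)) for l in loops]
def ypr(yaw,pitch=0): return R.from_euler('z',yaw)*R.from_euler('y',-pitch)
E
cat > o1.py <<'E'
from ov import *
import sys
lx,ly,lyaw,lz,sx,sy,syaw=map(float,sys.argv[1:8])
for n,b,s in(('top',(365,165,425,250),7),('scene',(215,225,305,305),7)):
    o=ov(n,logger(),[lx,ly,lz],ypr(lyaw,np.pi/6),(0,255,0))
    t=np.tan(np.pi/6)
    sl=[[(-100,-35,0),(100,-35,0),(100,35,0),(-100,35,0)],[(-100,-35,75-100*t),(100,-35,75+100*t),(100,35,75+100*t),(-100,35,75-100*t)]]
    o+=ov(n,sl,[sx,sy,0],ypr(syaw),(255,0,255))
    crop(f"pics/{n}_avg.png",b,s,f"pics/ov_{n}{sys.argv[8]}.png",o)
E
python3 o1.py 522 -250.5 -.08 70.5 528 -250 -.08 a
```

```text
(no output)
```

View pics/ov_topa.png

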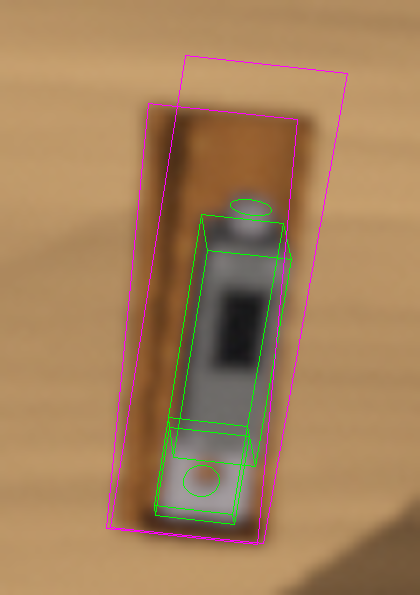

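View pics/ov_scenea.png

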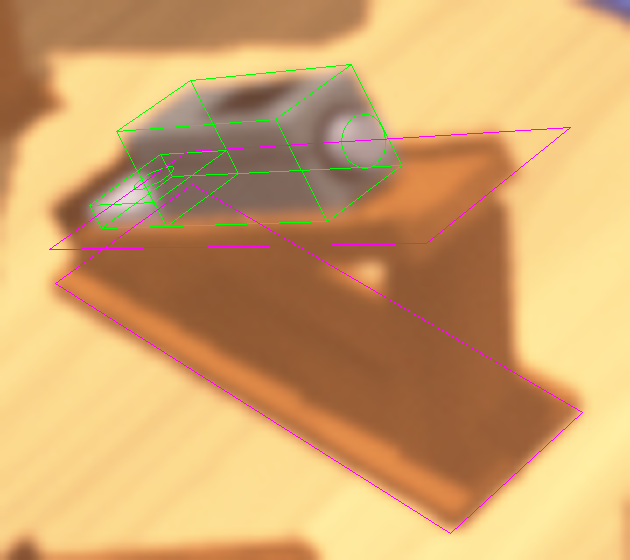

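```bash
python3 o1.py 523 -250.5 -.04 69.5 529 -250 -.055 b; python3 - <<'E'
import cv2,numpy as np
a=cv2.imread('pics/ov_topb.png');b=cv2.imread('pics/ov_sceneb.png')
b=b[:420,:480]; c=np.zeros((595,900,3),np.uint8);c[:595,:420]=a;c[:420,420:]=b
cv2.imwrite('pics/ovb.png',cv2.resize(c,(800,529)))
E
```

```text
(no output)
```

View pics/ovb.png

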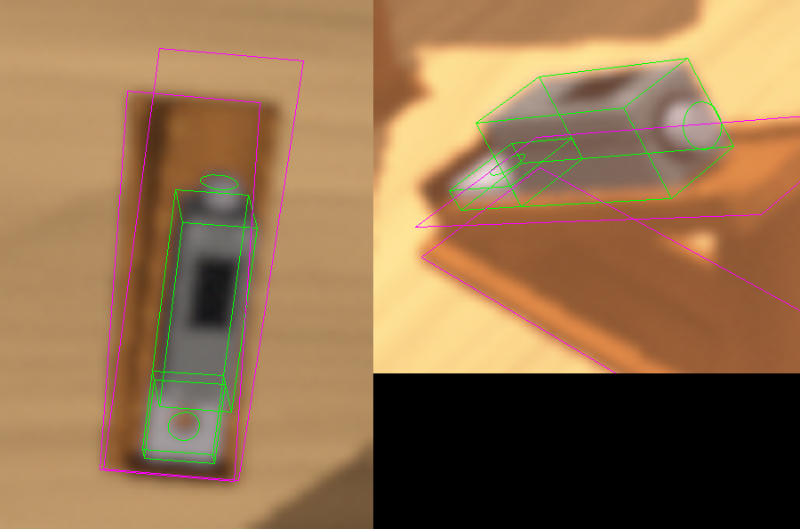

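```bash
cat > plan.py <<'E'
from ov import *
DOWN=R.from_quat([0,1,0,0])
LP=np.array([523,-250.6,69.5]); LY=-.035
DOCK=np.array([474.5,302.8]); DY=-.128
STR=np.array([617.5,74.4]); SY=.006
PIN=np.array([613.8,-67.5])
def orq(yaw,pitch=0): return (ypr(yaw,pitch)*DOWN).as_quat()
E
python3 - <<'E'
from plan import *
rl=ypr(LY,np.pi/6)
for nm,p,q in [('pre',LP+rl.apply([0,0,100]),orq(LY,np.pi/6)),('grasp',LP+rl.apply([0,0,11]),orq(LY,np.pi/6)),
 ('strike',[535,74.4,61],orq(SY)),('dock',[*(DOCK+ypr(DY).apply([15,0,0])[:2]),56],orq(DY)),('pin',[*PIN,62],orq(0)),('pindock',[*(DOCK+ypr(DY).apply([-60,0,0])[:2]),62],orq(DY))]:
    s=bot.solve_ik(list(p),list(q)); print(nm,np.round(p,1),None if s is None else np.round(s,2))
E
```

```text
pre [ 473.  -248.9  156.1] [-0.18 -0.03 -0.7  -0.19 -0.39 -1.27]
grasp [ 517.5 -250.4   79. ] [-0.18  0.17 -0.67 -0.32 -0.23 -1.13]
strike [535.   74.4  61. ] [ 0.5   0.31 -0.49  0.   -0.77 -2.07]
dock [489.4 300.9  56. ] [ 0.89  0.36 -0.42  0.   -0.79 -2.59]
pin [613.8 -67.5  62. ] [ 0.21  0.41 -0.32  0.   -0.84 -1.78]
pindock [415.  310.5  62. ] [ 1.02  0.28 -0.54  0.   -0.75 -2.72]
```

```bash
python3 - <<'E'
from plan import *
rl=ypr(LY,np.pi/6); q=list(orq(LY,np.pi/6))
bot.move_ptp(list(LP+rl.apply([0,0,110])),q)
s=bot.read_state();print(s['t'],s['tcp_pos'],s['contact_force'],s['joint_pos'])
bot.line_to(list(LP+rl.apply([0,0,45])),80)
for n,b,sc in(('top',(360,160,440,250),6),('scene',(195,185,315,305),5)):
    im=bot.camera(n); s=bot.read_state(); T=R.from_quat(s['eef_rot'])
    o=ov(n,[[(0,-44,0),(0,44,0)]],s['tcp_pos'],T,(0,0,255))+ov(n,logger(),LP,rl,(0,255,0))
    crop(im,b,sc,f"pics/g_{n}.png",o)
print(s['t'],s['tcp_pos'],s['contact_force'],s['qvel'].round(3))
E
```

```text
2.5167 [ 468.56612919 -249.2005453   165.18114325] [-0.06549175 -1.13309704 -0.29428683] [-0.17915427 -0.05108423 -0.69873671 -0.18020318 -0.40953802 -1.27983256]
3.5833 [ 500.60389073 -249.85274766  109.09084284] [-0.33845162 -0.66164141 -0.18782615] [-0.    -0.003 -0.    -0.001  0.001  0.002]
```

View pics/g_top.png

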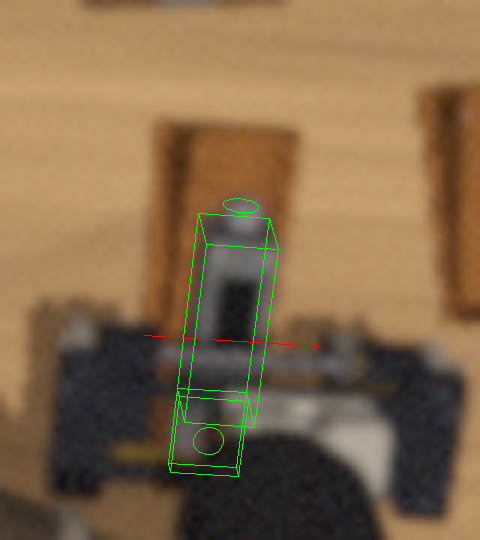

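View pics/g_scene.png

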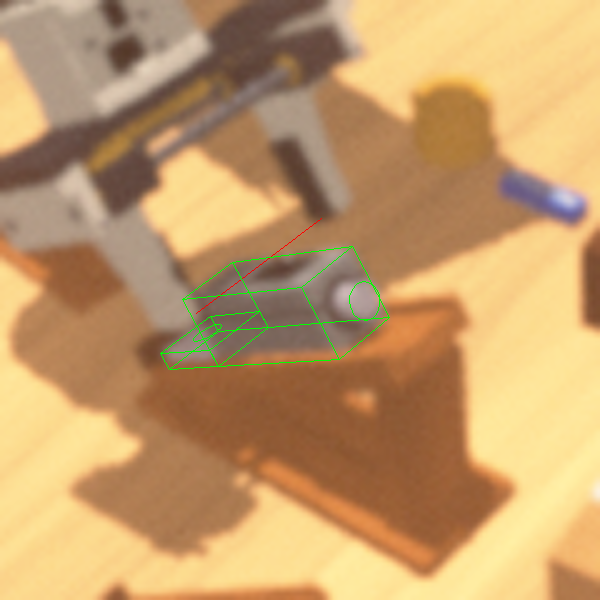

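```bash
python3 - <<'E'
from plan import *
rl=ypr(LY,np.pi/6)
bot.line_to(list(LP+rl.apply([0,0,11])),60)
s=bot.read_state();print(s['t'],s['tcp_pos'],s['contact_force'])
bot.move_gripper(30,40)
s=bot.read_state();print(s['t'],s['width'],s['tcp_pos'],s['contact_force'],s['moment'])
p=LP+rl.apply([0,0,80]); bot.line_to(list(p),60)
s=bot.read_state();print(s['t'],s['width'],s['tcp_pos'],s['contact_force'],s['moment'])
for n,b,sc in(('top',(360,160,440,250),6),('scene',(195,185,315,305),5)):
    im=bot.camera(n); s=bot.read_state(); T=R.from_quat(s['eef_rot'])*DOWN.inv()
    o=ov(n,logger(),s['tcp_pos']-T.apply([0,0,11]),T,(0,255,0))
    crop(im,b,sc,f"pics/h_{n}.png",o)
E
```

```text
4.3 [ 517.38877287 -250.39824147   78.67255526] [0.35422038 0.78291897 0.31766338]
5.175 35.59174723802089 [ 517.4392598  -250.39426641   79.03362372] [-1.68898037  0.00742281  1.6795686 ] [0.15516538 1.70867929 0.07250716]
6.475 35.8606152841725 [ 482.92871515 -249.16490837  138.32270117] [-0.25480917  0.19288306 -3.06402222] [0.04828378 2.32133314 0.02022663]
```

View pics/h_top.png

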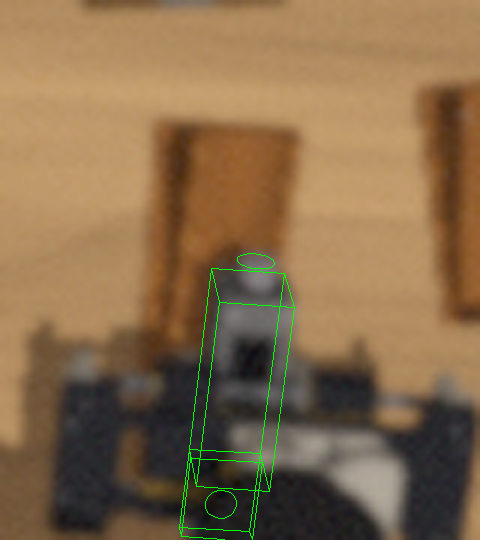

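View pics/h_scene.png

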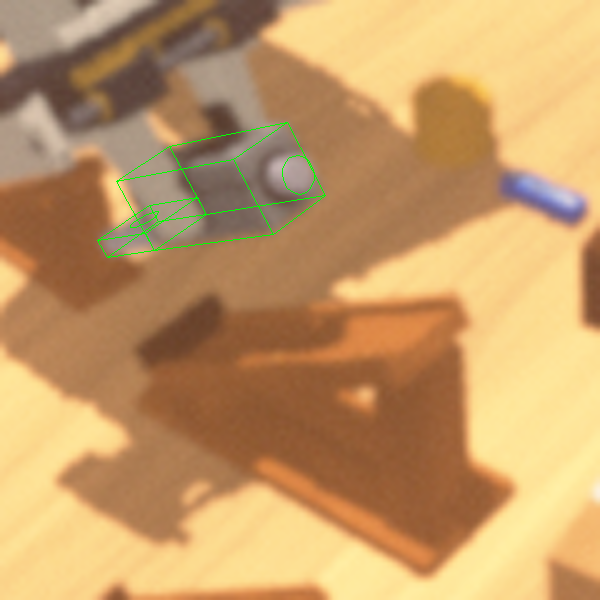

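```bash
python3 - <<'E'
from plan import *
q=list(orq(SY))
bot.move_ptp([500,74.4,150],q)
s=bot.read_state();print(s['t'],s['width'],s['tcp_pos'],s['contact_force'],s['moment'])
bot.line_to([520,74.4,61],120)
bot.pause(.2)
s=bot.read_state();print(s['t'],s['width'],s['tcp_pos'],s['contact_force'],s['moment'],s['joint_pos'].round(2))
for n,b,sc in(('top',(270,150,350,260),6),('scene',(250,140,390,250),5)):
    im=bot.camera(n); s=bot.read_state(); T=R.from_quat(s['eef_rot'])*DOWN.inv()
    o=ov(n,logger(),s['tcp_pos']-T.apply([0,0,11]),T,(0,255,0))+ov(n,box(-10,10,-40,40,0,110),[*STR,0],ypr(SY),(255,0,255))
    crop(im,b,sc,f"pics/k_{n}.png",o)
E
```

```text
7.8083 35.364704881539 [499.72225457  73.7988628  149.63494216] [-0.26338621 -0.39343824 -3.7434785 ] [-0.14434496  0.02584133  0.0172593 ]
8.9167 35.848668463778225 [520.33236816  74.62920276  61.7994972 ] [ 0.16013737  0.10635146 -3.70043371] [ 0.00130679 -0.03522243  0.06106366] [ 0.52  0.29 -0.53  0.   -0.76 -2.08]
```

View pics/k_top.png

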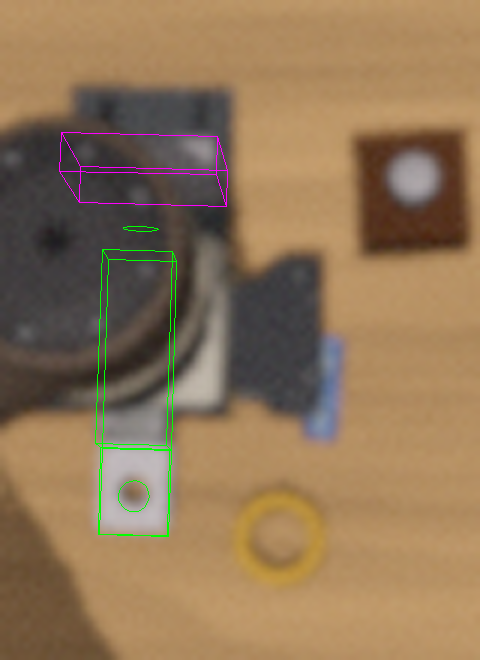

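View pics/k_scene.png

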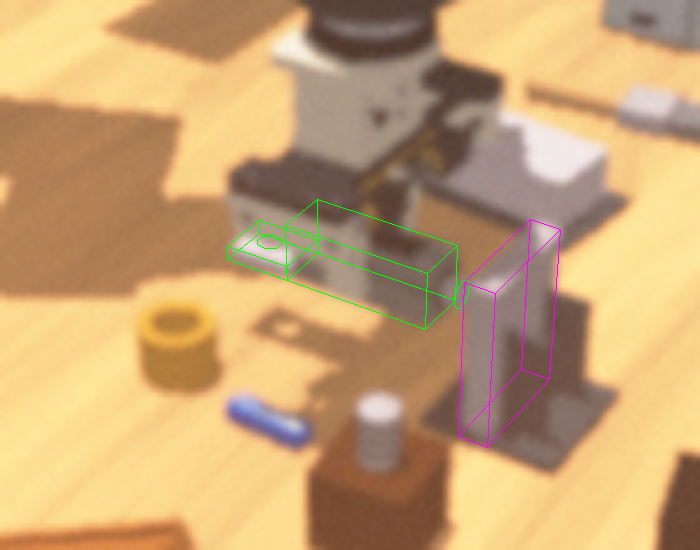

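```bash
python3 - <<'E'
from plan import *
x=520.; log=[];hit=None
f0=bot.read_state()['contact_force'][0]
bot.line_to([534,74.4,61],60)
x=534
while x<575:
    x+=1; bot.line_to([x,74.4,61],25)
    s=bot.read_state(); f=s['contact_force'][0]-f0; log.append((x,round(s['tcp_pos'][0],2),round(f,1),round(s['contact_force'][2],1),round(s['moment'][1],2)))
    if f<-22: break
bot.pause(.15)
s=bot.read_state();print(s['t'],s['width'],s['tcp_pos'],s['contact_force'],s['moment'],s['joint_pos'].round(2))
for l in log: print(l)
E
```

```text
15.05 35.723152923905246 [549.07505949  72.91776566  59.37677722] [-23.08764433   5.21169557   7.62933297] [1.62857248 7.95539586 0.20080571] [ 0.48  0.34 -0.45 -0.   -0.79 -2.05]
(535, np.float64(534.85), np.float64(0.3), np.float64(-3.3), np.float64(-0.0))
(536, np.float64(536.03), np.float64(0.8), np.float64(-3.7), np.float64(0.0))
(537, np.float64(537.08), np.float64(0.1), np.float64(-3.9), np.float64(-0.03))
(538, np.float64(538.04), np.float64(-0.4), np.float64(-4.2), np.float64(-0.01))
(539, np.float64(539.09), np.float64(0.2), np.float64(-3.7), np.float64(-0.03))
(540, np.float64(540.07), np.float64(-0.3), np.float64(-3.7), np.float64(-0.01))
(541, np.float64(540.6), np.float64(-0.8), np.float64(-3.5), np.float64(0.57))
(542, np.float64(540.81), np.float64(-5.6), np.float64(-0.8), np.float64(1.66))
(543, np.float64(541.51), np.float64(-6.2), np.float64(-0.5), np.float64(2.01))
(544, np.float64(542.4), np.float64(-6.2), np.float64(-1.3), np.float64(2.15))
(545, np.float64(543.37), np.float64(-5.1), np.float64(-0.5), np.float64(2.12))
(546, np.float64(544.35), np.float64(-6.3), np.float64(-1.0), np.float64(2.13))
(547, np.float64(545.31), np.float64(-6.5), np.float64(-0.7), np.float64(2.19))
(548, np.float64(546.33), np.float64(-5.5), np.float64(-1.0), np.float64(2.11))
(549, np.float64(547.3), np.float64(-5.8), np.float64(-1.1), np.float64(2.13))
(550, np.float64(548.34), np.float64(-7.1), np.float64(-0.9), np.float64(2.19))
(551, np.float64(548.68), np.float64(-7.0), np.float64(0.5), np.float64(2.84))
(552, np.float64(548.67), np.float64(-11.5), np.float64(1.3), np.float64(4.02))
(553, np.float64(548.77), np.float64(-15.0), np.float64(3.3), np.float64(4.99))
(554, np.float64(548.84), np.float64(-18.0), np.float64(5.1), np.float64(6.15))
(555, np.float64(548.92), np.float64(-20.6), np.float64(7.2), np.float64(7.13))
(556, np.float64(549.05), np.float64(-23.9), np.float64(6.9), np.float64(7.91))
```

```bash
python3 - <<'E'
from plan import *
bot.line_to([515,74.4,61],80)
s=bot.read_state();print(s['t'],s['width'],s['tcp_pos'],s['contact_force'],s['moment'])
bot.line_to([500,100,150],150)
T0=DOCK+ypr(DY).apply([15,0,0])[:2]
q=list(orq(DY))
bot.move_ptp([*T0,110],q)
bot.line_to([*T0,66],80); bot.pause(.2)
s=bot.read_state();print(s['t'],s['width'],s['tcp_pos'],s['contact_force'],s['moment'])
for n,b,sc in(('top',(185,170,285,270),6),('scene',(290,120,410,230),6)):
    a=np.mean([bot.camera(n).astype(float) for _ in range(4)],0).clip(0,255).astype(np.uint8); np.save(f'pics/d_{n}.npy',a)
    s=bot.read_state(); T=R.from_quat(s['eef_rot'])*DOWN.inv()
    o=ov(n,logger(8),s['tcp_pos']-T.apply([0,0,11]),T,(0,255,0))+ov(n,box(-85,85,-30,30,0,45),[*DOCK,0],ypr(DY),(255,0,255))
    crop(a,b,sc,f"pics/d_{n}.png",o)
E
```

```text
15.7083 35.897205903676195 [515.82004234  74.76534003  61.40560174] [-0.13863731  0.36784491 -3.15335414] [ 0.00464287 -0.0359545  -0.02592899]
18.2167 35.735718466287054 [489.62640389 301.20118702  66.61483878] [ 0.69287984 -0.30857934 -3.09519366] [-0.05209576 -0.040222   -0.0369841 ]
```

View pics/d_top.png

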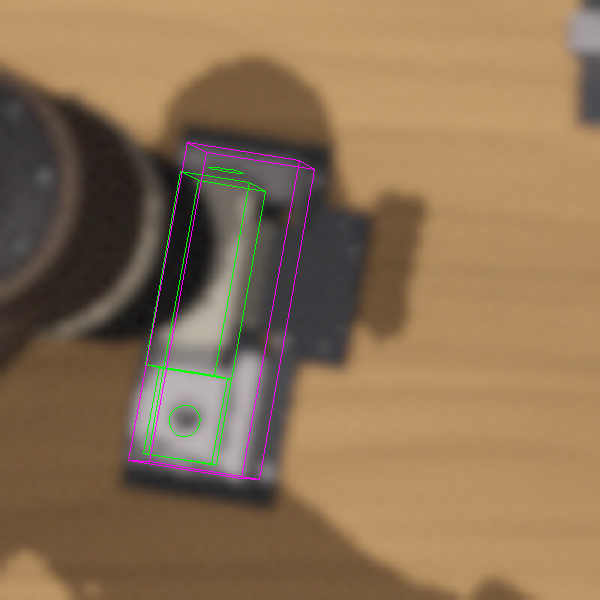

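View pics/d_scene.png

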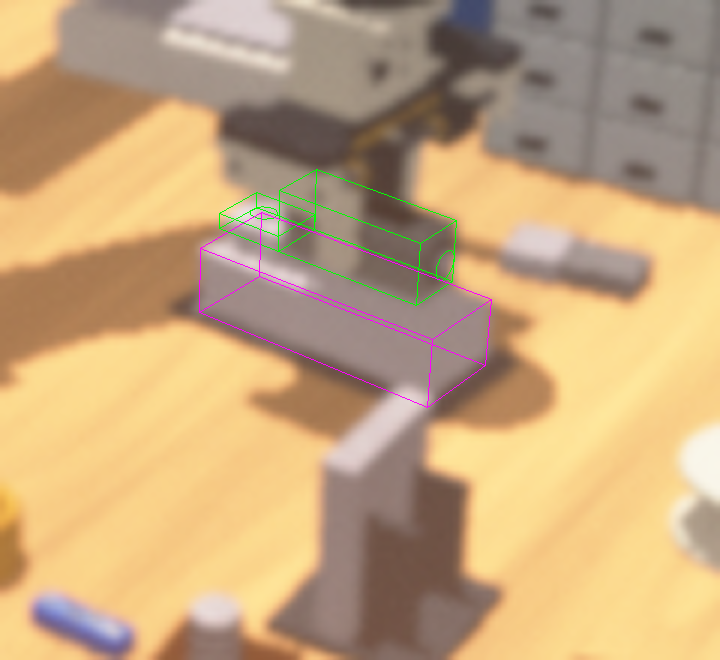

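```bash
cat > cen.py <<'E'
from plan import *
def cen(im,uv,r=5):
    g=np.asarray(im,float).mean(2); u,v=np.round(uv).astype(int)
    p=g[v-r:v+r+1,u-r:u+r+1]; 
    ring=np.r_[p[0],p[-1],p[:,0],p[:,-1]]; w=np.clip(np.median(ring)-p-6,0,None)
    yy,xx=np.mgrid[v-r:v+r+1,u-r:u+r+1]
    k=((xx-uv[0])**2+(yy-uv[1])**2)<=(r-.3)**2; w=w*k
    return np.array([(w*xx).sum(),(w*yy).sum()])/w.sum(), p.round().astype(int)
E
python3 - <<'E'
from cen import *
A=np.load('pics/top_avg.npy'); c,p=cen(A,[216.5,240.3],4); print('dockhole',c,back('top',c,45)); print(p)
D=np.load('pics/d_top.npy'); c2,p=cen(D,[215.7,239.3],4); print('tongue',c2,back('top',c2,65.6)); print(p)
s=bot.read_state();T=R.from_quat(s['eef_rot'])*DOWN.inv(); print(T.as_euler('zyx'),s['tcp_pos']+T.apply([-75,0,-1]))
print('dock by fit',DOCK+ypr(DY).apply([-60,0,0])[:2])
A=np.load('pics/scene_avg.npy'); c,p=cen(A,[333.5,160.3],4); print('dockhole s',c,back('scene',c,45))
D=np.load('pics/d_scene.npy'); c2,p=cen(D,[333.8,155.3],3); print('tongue s',c2,back('scene',c2,65.6));print(p)
E
```

```text
dockhole [216.54157526 240.21737787] [[413.58934927 310.9664982   45.        ]]
[[183 184 184 183 182 181 182 184 185]
 [184 184 181 174 169 169 174 180 184]
 [183 181 172 155 143 143 155 171 181]
 [183 178 160 133 112 109 128 158 176]
 [183 175 152 118  93  87 112 149 174]
 [183 177 155 122  97  92 117 153 176]
 [184 180 165 144 126 125 143 166 181]
 [185 184 177 168 161 161 168 178 184]
 [186 186 185 181 179 179 181 184 186]]
tongue [215.62217762 239.16591403] [[416.3004099  309.24636468  65.6       ]]
[[183 182 180 177 178 179 181 182 182]
 [182 178 170 165 165 172 177 181 182]
 [179 168 154 147 151 158 168 177 180]
 [176 158 135 125 126 136 153 171 177]
 [174 154 122 105 100 112 143 168 174]
 [177 159 130 107 101 120 150 171 172]
 [178 170 151 136 134 147 165 177 173]
 [172 173 169 165 164 171 179 181 172]
 [155 165 173 176 177 181 183 180 170]]
[-1.27932043e-01 -6.22282957e-05  5.70351690e-05] [414.99861634 310.48326427  65.04955432]
dock by fit [414.99084928 310.45904565]
dockhole s [333.40393641 160.20545042] [[416.77031602 308.28351301  45.        ]]
tongue s [nan nan] [[nan nan nan]]
[[172 162 157 157 156 154 152]
 [187 182 178 178 176 169 154]
 [214 209 201 198 196 182 156]
 [224 211 195 187 189 180 150]
 [219 210 197 191 193 184 150]
 [201 205 208 212 213 200 158]
 [168 177 189 204 211 196 156]]cen.py:8: RuntimeWarning: invalid value encountered in divide
  return np.array([(w*xx).sum(),(w*yy).sum()])/w.sum(), p.round().astype(int)
```

```bash
python3 - <<'E'
from plan import *
T0=DOCK+ypr(DY).apply([15,0,0])[:2]+[-2.6,1.2]
bot.line_to([*T0,62],60); bot.pause(.1)
f0=bot.read_state()['contact_force'][2]; z=62
while z>50:
    z-=.5; bot.line_to([*T0,z],15); s=bot.read_state(); f=s['contact_force'][2]-f0
    if f>4: break
print(z,s['tcp_pos'],f,s['t'],s['moment'])
bot.pause(.15)
for n,b,sc in(('top',(185,170,285,270),6),('scene',(290,120,410,230),6)):
    a=np.mean([bot.camera(n).astype(float) for _ in range(4)],0).clip(0,255).astype(np.uint8); np.save(f'pics/e_{n}.npy',a)
    crop(a,b,sc,f"pics/e_{n}.png")
E
```

```text
54.5 [486.9167714  302.16601125  54.79609943] 4.820383711721109 22.7167 [-0.1953179   0.33875107  0.00347021]
```

View pics/e_top.png

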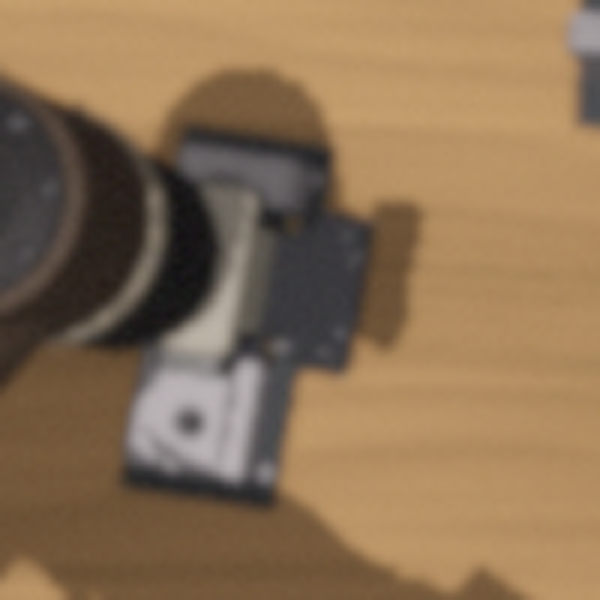

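View pics/e_scene.png

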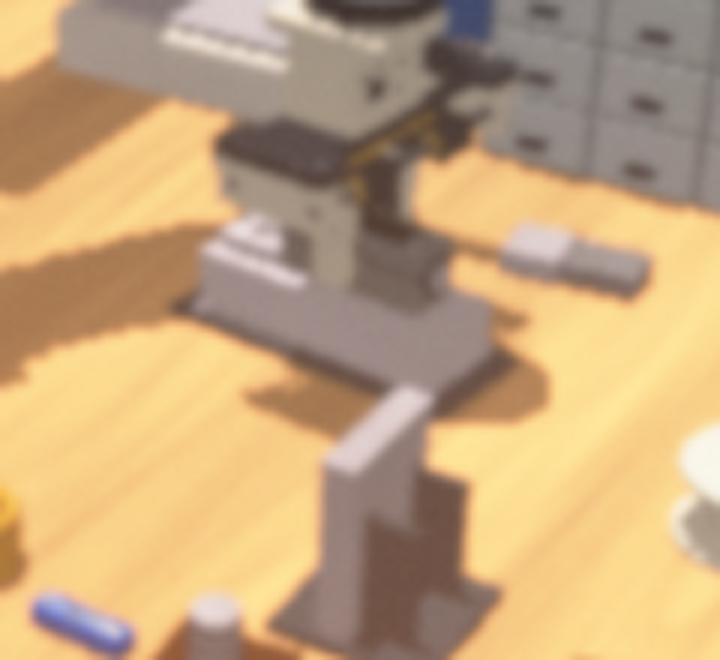

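```bash
python3 - <<'E'
from cen import *
D=np.load('pics/e_top.npy'); c2,p=cen(D,[216.2,240.2],4); print('tongue',c2,back('top',c2,55)); print(p)
crop(np.load('pics/e_top.npy'),(200,225,240,258),18,'pics/e2.png')
E
```

```text
tongue [216.11141157 239.93077339] [[414.22019503 310.05357358  55.        ]]
[[181 182 179 178 176 178 180 182 182]
 [181 179 172 163 159 162 172 179 182]
 [181 174 157 139 129 136 154 171 180]
 [179 165 140 112  99 103 132 164 178]
 [177 162 134 104  87  89 123 160 176]
 [177 166 144 117 100 106 134 163 176]
 [173 172 161 145 135 139 157 174 176]
 [161 168 169 166 164 166 174 180 176]
 [142 151 164 171 176 178 182 182 177]]
```

View pics/e2.png

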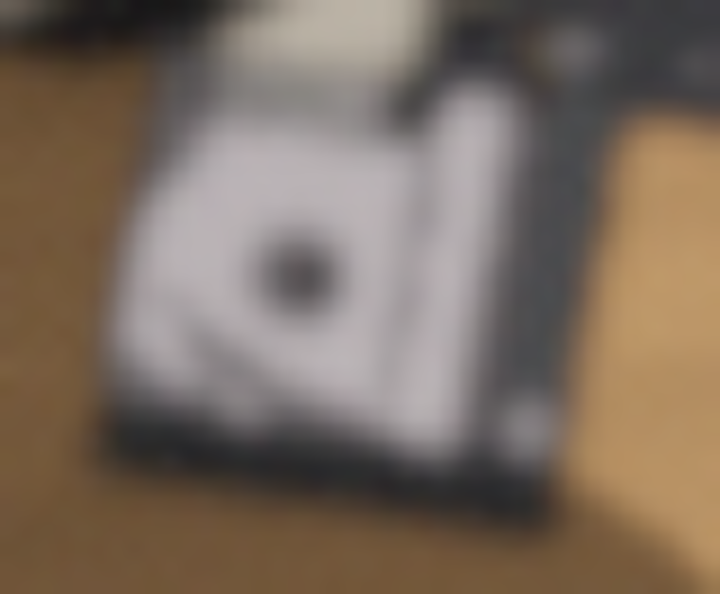

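```bash
python3 - <<'E'
from plan import *
T0=DOCK+ypr(DY).apply([15,0,0])[:2]+[-2.6,1.2]
T1=T0+[-.6,1.2]
bot.line_to([*T0,57],30);bot.line_to([*T1,57],30);bot.line_to([*T1,54.6],20);bot.pause(.1)
s=bot.read_state();print(s['t'],s['tcp_pos'],s['contact_force'])
bot.move_gripper(70)
s=bot.read_state();print(s['t'],s['width'],s['tcp_pos'],s['contact_force'])
bot.line_to([*T1,130],120)
bot.move_ptp([*PIN,140],list(orq(0)))
s=bot.read_state();print(s['t'],s['width'],s['tcp_pos'],s['contact_force'])
for n,b,sc in(('top',(185,170,285,270),6),('scene',(290,120,410,230),6)):
    a=np.mean([bot.camera(n).astype(float) for _ in range(4)],0).clip(0,255).astype(np.uint8); np.save(f'pics/f_{n}.npy',a)
    o=ov(n,logger(8),[*(T1),45],ypr(DY),(0,255,0)); crop(a,b,sc,f"pics/f_{n}o.png",o)
    crop(a,b,sc,f"pics/f_{n}.png")
from cen import *
D=np.load('pics/f_top.npy'); c2,p=cen(D,[216.2,240.2],4); print('tongue',c2,back('top',c2,55)); print(p)
E
```

```text
24.1333 [486.37801732 303.49431424  54.78161651] [ 0.55113805  0.13720148 -0.66670471]
24.9167 69.84326934635152 [486.18422819 303.27692312  54.60711174] [-1.00438047 -0.0999455   0.06979235]
27.15 70.29087892696637 [613.77796497 -66.66769471 139.77638117] [-0.3567751   0.89704006 -0.1267337 ]
tongue [215.79377328 240.08568387] [[413.70840275 311.0203464   55.        ]]
[[186 185 183 181 181 183 185 187 185]
 [185 182 174 168 166 171 179 185 185]
 [182 174 158 143 138 149 166 180 183]
 [180 163 138 117 107 121 148 173 180]
 [179 159 128 100  92 105 141 169 179]
 [181 163 134 108 101 115 149 173 177]
 [184 172 153 136 133 144 164 178 177]
 [185 181 173 166 165 169 177 182 176]
 [186 185 182 182 180 182 184 183 175]]
```

View pics/f_top.png

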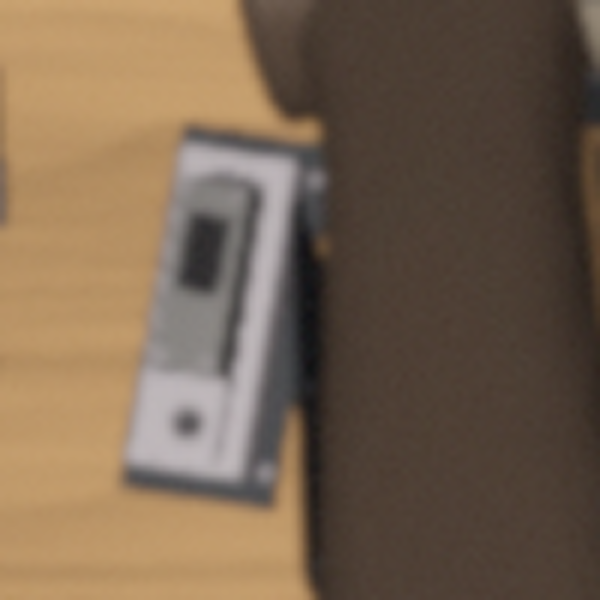

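View pics/f_scene.png

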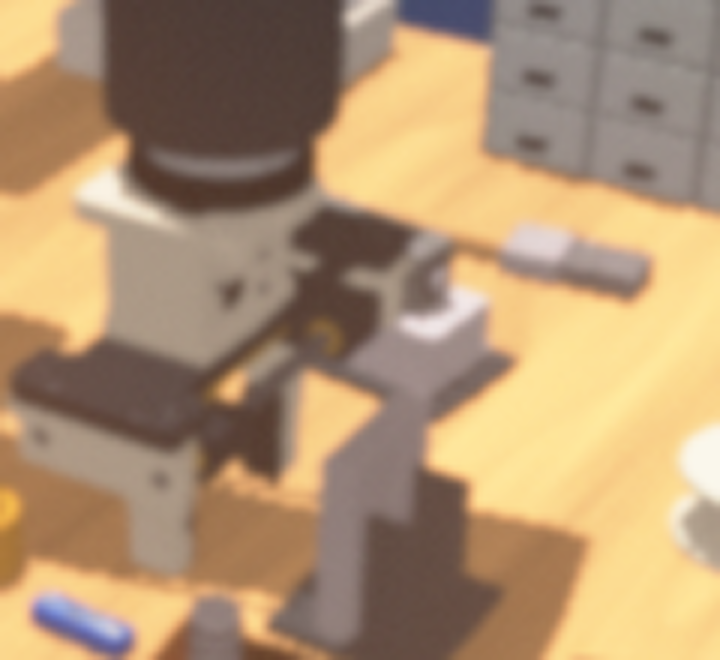

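```bash
python3 - <<'E'
from cen import *
A=np.load('pics/top_avg.npy')
c,p=cen(255-A,[338.5,179],6); print(c,back('top',c,90)); print(255-p)
S=np.load('pics/scene_avg.npy'); crop("pics/scene_avg.png",(312,210,340,240),20,'pics/pin_s.png',ov('scene',circ([0,0,90],12,2)+circ([0,0,55],12,2),[612.1,-65.6,0],ypr(0),(0,255,0)))
crop("pics/top_avg.png",(322,165,356,195),18,'pics/pin_t.png',ov('top',circ([0,0,90],12,2)+circ([0,0,55],12,2),[612.1,-66.9,0],ypr(0),(0,255,0)))
E
```

```text
[338.59201873 179.00017844] [[612.51037911 -66.9488692   90.        ]]
[[ 71  69  68  67  68  68  65  63  60  60  58  60  59]
 [ 57  56  57  58  61  69  73  75  71  65  60  57  58]
 [ 56  55  58  66  82  96 106 107 103  87  71  61  59]
 [ 54  56  65  86 110 129 136 139 134 120  93  70  58]
 [ 55  59  79 109 133 147 154 155 152 141 115  81  62]
 [ 56  62  89 125 148 157 161 162 161 153 127  91  66]
 [ 57  65  92 129 153 162 165 166 165 156 130  94  65]
 [ 58  62  85 122 151 163 168 169 167 155 126  90  64]
 [ 58  59  73 106 137 155 164 165 159 142 112  78  61]
 [ 57  56  64  83 110 132 143 145 135 115  87  67  58]
 [ 55  57  56  65  78  97 108 109  98  81  68  58  56]
 [ 55  55  55  56  61  67  74  75  69  61  57  56  57]
 [ 55  53  54  54  55  56  57  58  56  56  56  56  55]]
```

View pics/pin_t.png

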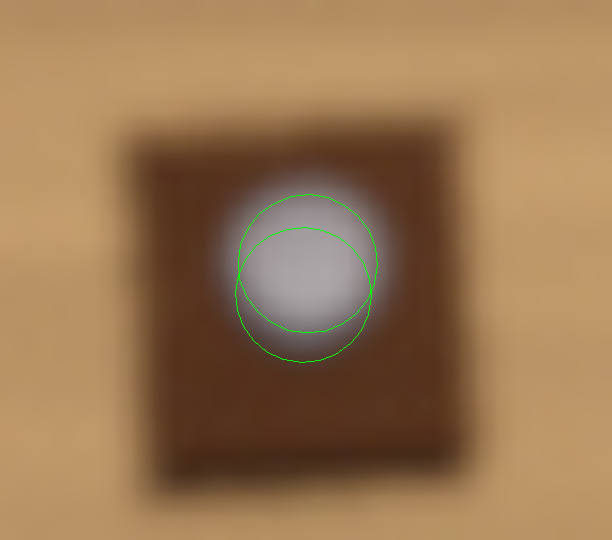

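View pics/pin_s.png

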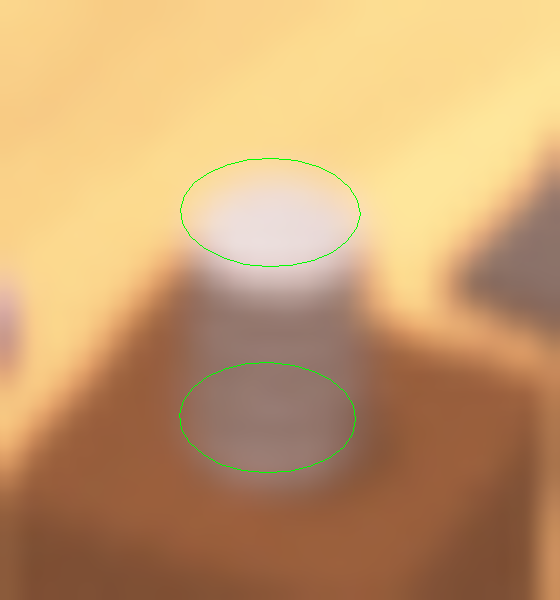

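```bash
python3 - <<'E'
from plan import *
q=list(orq(DY)); g=[612.5,-65.4]
bot.move_ptp([*g,130],q); bot.line_to([*g,100],80); bot.line_to([*g,61],50)
s=bot.read_state();print(s['t'],s['tcp_pos'],s['contact_force'])
bot.move_gripper(18,30)
s=bot.read_state();print(s['t'],s['width'],s['tcp_pos'],s['contact_force'],s['moment'])
bot.line_to([*g,130],70)
s=bot.read_state();print(s['t'],s['width'],s['tcp_pos'],s['contact_force'],s['moment'])
bot.line_to([*g,190],150)
bot.move_ptp([413.6,312.6,150],q)
bot.line_to([413.6,312.6,118],80); bot.pause(.1)
s=bot.read_state();print(s['t'],s['width'],s['tcp_pos'],s['contact_force'],s['moment'])
for n,b,sc in(('top',(185,170,285,270),6),('scene',(280,100,400,210),6)):
    a=np.mean([bot.camera(n).astype(float) for _ in range(3)],0).clip(0,255).astype(np.uint8)
    p=s['tcp_pos']-[0,0,51]
    crop(a,b,sc,f"pics/i_{n}.png",ov(n,circ([0,0,0],3,2)+circ([0,0,10],6,2)+circ([0,0,45],12,2),p,ypr(0),(0,255,0)))
E
```

```text
29.2667 [612.75265933 -65.3821101   61.21240173] [ 0.17175743 -0.03591146  0.58280556]
30.075 23.266175470955687 [612.48110426 -65.41564946  61.01197293] [ 0.08175203 -0.73047977  0.35215875] [-0.01683938  0.05747046  0.01092463]
31.2083 23.135919728129267 [612.1083723  -65.4126061  129.42706987] [ 0.99481645 -0.18224261 -1.73358406] [-0.00595588 -0.02127221 -0.04205769]
33.9917 23.088903870700992 [413.99620463 312.82244363 118.47351766] [ 0.39591924  0.27246141 -1.69928374] [ 0.02631462 -0.00996011  0.04278028]
```

View pics/i_scene.png

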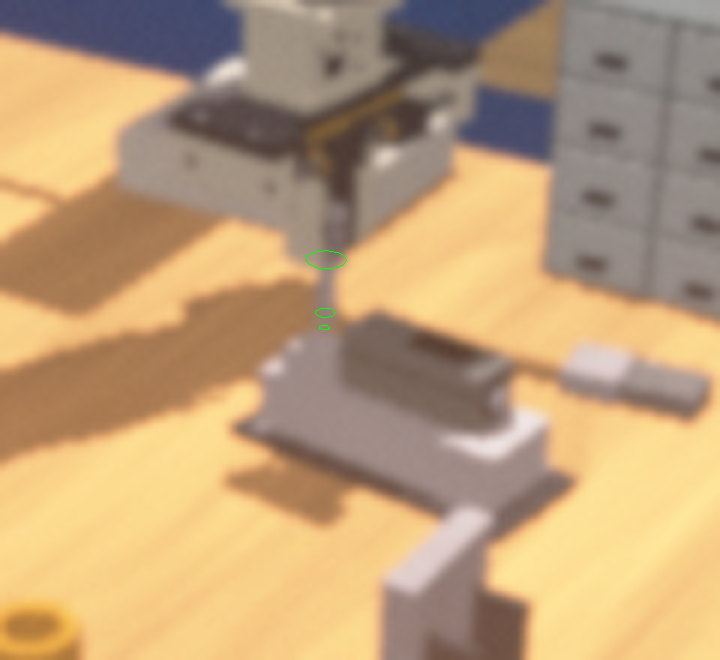

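View pics/i_top.png

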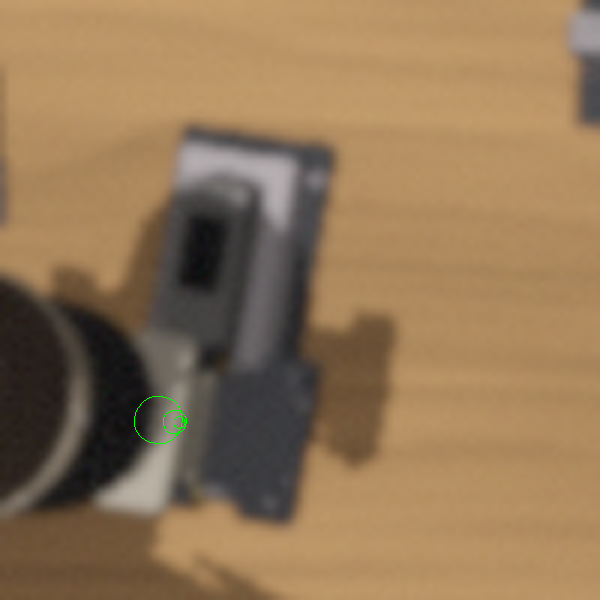

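```bash
cat > ins.py <<'E'
from plan import *
import sys
X,Y=float(sys.argv[1]),float(sys.argv[2]); z=bot.read_state()['tcp_pos'][2].round(); f0=np.array([.4,.2,-1.7])
while z>60:
    st=3 if z>66 else 1
    z-=st; bot.line_to([X,Y,z],30); s=bot.read_state(); f=s['contact_force']-f0
    print(z,s['tcp_pos'].round(1),f.round(1))
    if f[2]>8 or np.hypot(f[0],f[1])>10: print('stop');break
print(s['t'],s['width'])
E
python3 ins.py 413.6 312.6
```

```text
115.0 [413.5 312.4 114.7] [-0.7 -0.   0.5]
112.0 [413.5 312.5 111.7] [-1.  -0.6  0.2]
109.0 [413.5 312.4 108.7] [-0.2  0.6 -1. ]
106.0 [413.5 312.4 105.8] [-0.3  0.8  0.3]
103.0 [413.5 312.4 102.8] [0.2 0.4 0.5]
100.0 [413.5 312.5  99.8] [0.  0.3 0.4]
97.0 [413.5 312.4  96.8] [-0.4 -0.9  0.2]
94.0 [413.5 312.4  93.8] [-0.7  0.4 -0.5]
91.0 [413.5 312.5  90.8] [ 0.3 -0.2  0.4]
88.0 [413.5 312.4  87.8] [-0.3 -0.6  1.1]
85.0 [413.5 312.5  84.8] [-0.5 -0.   0.4]
82.0 [413.5 312.4  81.8] [-0.4  0.1 -0.6]
79.0 [413.5 312.5  78.8] [ 0.4 -0.5  0.8]
76.0 [413.5 312.4  75.8] [-0.3 -0.8 -0.6]
73.0 [413.5 312.4  72.8] [-0.1  0.3  0.3]
70.0 [413.5 312.5  69.8] [ 0.3 -0.5  0.6]
67.0 [413.5 312.5  66.8] [-0.2  0.2  0.2]
64.0 [413.5 312.5  63.8] [ 0.3 -0.9  0.1]
63.0 [413.6 312.6  63. ] [-0.6 -0.7  0.7]
62.0 [413.6 312.6  61.9] [-1.  -0.5 -0.1]
61.0 [413.6 312.6  61. ] [-0.9  0.1  0.9]
60.0 [413.7 312.7  60.9] [-3.5 -1.4 11.8]
stop
39.7917 23.217073655718192
```

Bottomed at exactly the expected height (TCP 61). Releasing and checking.

```bash
python3 - <<'E'
from plan import *
q=list(orq(DY))
bot.line_to([413.6,312.6,60.6],30)
bot.move_gripper(60); bot.line_to([413.6,312.6,150],120)
bot.move_ptp([500,0,260],list(orq(0)))
s=bot.read_state();print(s['t'],s['contact_force'])
for n,b,sc in(('top',(185,170,285,270),6),('scene',(290,120,410,230),6)):
    im=bot.camera(n); cv2.imwrite(f'pics/z_{n}_full.png',im[:,:,::-1])
    crop(im,b,sc,f"pics/z_{n}.png",ov(n,circ([0,0,90],12,2)+circ([0,0,55],12,2),[413.6,312.6,0],ypr(0),(0,255,0)))
E
```

```text
43.0333 [ 0.10715367  0.62038087 -0.16396106]
```

View pics/z_top.png

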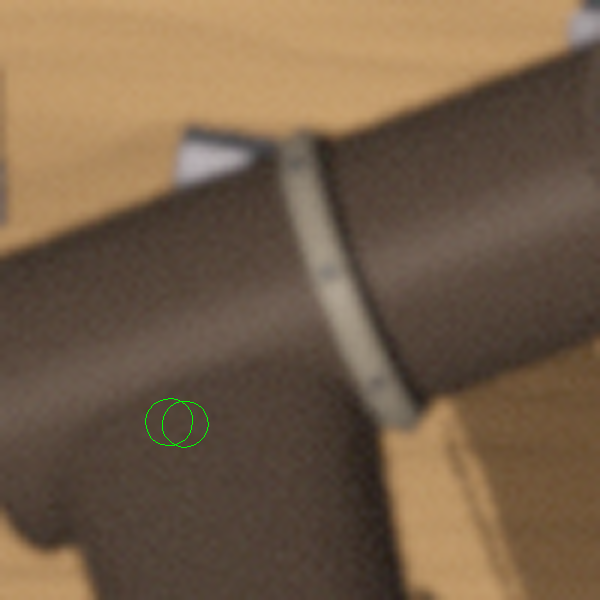

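View pics/z_scene.png

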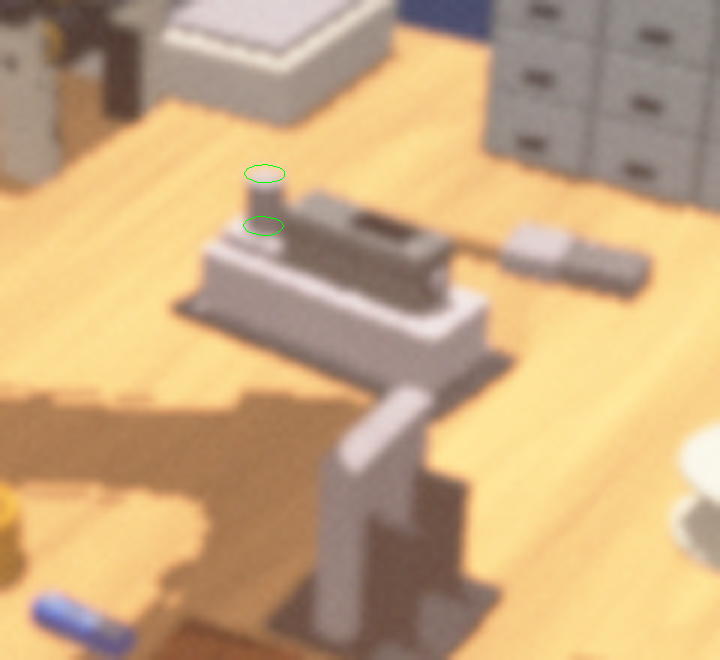

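View pics/z_scene_full.png

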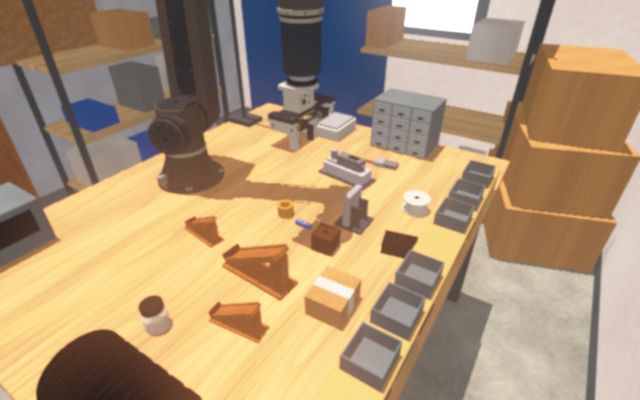

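```bash
python3 - <<'E'
from plan import *
s=bot.read_state();print(s['t'],s['tcp_pos'],s['joint_pos'].round(2),proj('scene',[s['tcp_pos']]))
E
```

```text
43.1333 [499.88710521   0.89935189 259.37612464] [ 0.4   0.05 -0.31 -0.   -1.21 -1.96] [[303.09755311 143.30201504]]
```

```bash
python3 -c "
from plant import bot
print(bot.close_job())"
```

```text
the job is handed in; nothing more can be done
None
```

The job is done and handed in at about 43 s of the 61 s allowed; no verdict was reported.

- **Logger picked:** I took it off the 200 x 70 slide, the only one carrying it, with the tool tilted 30° to match the slope. The fingers closed at about 36 mm.
- **Button:** Pushing against the strike plate met a steady 6–7 N over about 8 mm of travel, then a hard stop. I held it there until the push reached about 23 N.
- **Dock:** I laid the logger down, shifted it about 1.3 mm before letting go, then measured again. The tongue hole was at (413.7, 311.0) mm and the dock hole at (413.6, 311.0) mm.
- **Pin:** It went through both holes with no side load and stopped 61 mm above the table, exactly where the head should meet the tongue. I then released it.

**Last checks:** The final scene picture shows the pin upright with its head on the tongue, and the logger flat on the dock. The bystanders I checked there (bushing, DIP switch, carton, jar) show no visible move. The gripper was clear of everything, with contact force close to zero.

**What disagreed or stayed unchecked:** The top camera and the arm's own position differed by about 1.5 mm in y. I allowed for that when aligning the holes and the pin. The last top picture had the arm across the dock, so the final view rests on the scene camera alone.

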